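# Clamp a carved limestone tile in the bench jig

## Robot

A 6-joint arm with a two-finger parallel gripper is mounted at the origin on the work surface. World frame = base frame: x ahead of the robot, y to its left, z up, the work surface at z = 0. Lengths are in mm, angles in rad, forces in N, time in s.
With the tool pointing down it reaches from about 350 to 1000 mm from the base axis. Payload 7.1 kg.
Tool frame: the origin (TCP) lies at the centre of the arm's flange, where the gripper is bolted on; the fingertips stand 173 mm ahead of it and the grasp point (between the pads) lies 155 mm ahead of it; z points along the fingers, x is the direction in which the jaws open and shut, and the axes are right-handed (so a half turn about z gives the same grasp; the last joint's range is limited). The gripper opens to 85 mm and grips with 20 to 120 N. Pads are 22 mm wide; open, the fingers measure 114 mm over their backs; the gripper's body (76 mm by 85 mm) begins 54 mm behind the grasp point. The pads swing forward as they close: fully open they stand 13 mm farther back than shut.
Start: joints at [1.238, 0.423, 1.63, -0, 1.089, -0.019], TCP at [192.891, 594.474, 404.719] pointing down, gripper open.
Joint ranges: [-3, 3], [-0.9, 2.11], [0.09, 2.58], [-1.31, 4.45], [0.11, 2.69], [-2.54, 2.54]. Speed limits (rad/s): [2.39, 2.39, 3.01, 3.14, 3.14, 3.14].

## Interface

Orientations are given as a unit quaternion [x, y, z, w].
In Python, from cell import readout, vision, workorder gives the robot as it stands. The module is installed in compiled form; this text tells all that it offers.
- The arm moves only by the tool drive_tool, never from a script. Its argument "moves" is a list of rows, each a list of 3 entries, a list of its own where there are three numbers: the opening in per cent of the stroke, from 0 (shut) to 100 (fully open), then the shift along the world's x, y, z in mm, then the turn about the world's z in degrees. A call has 1 to 12 rows; each row shifts and turns the commanded pose from where the row before left it; what a row does not reach is not made up. A row lasts 1/8 s, in which the tool goes at most 62.5 mm and 10.7 degrees, less where a joint would pass 70% of its speed; a pose out of reach is approached as far as the arm can. A call with a gripper value outside its range is refused whole. The fingers move at their own pace and stop on an object; "newtons" is the grip in N (left out, the last holds). Time passes only in rows, so rows that do not move let the fingers close. It gives the time, the measured TCP pose, the force and the opening at its end, in the units of the state.
- readout.get_obs(): the state, without advancing time (a new reading comes with each control period).
- vision.camera(name): name is "scene" or "top"; returns a dict with "frame" (384x512x3 uint8, red, green, blue), "K" (3x3 intrinsics, pixels), "extrinsics" (4x4, takes a point from world to camera coordinates). Camera axes: x right, y down, z forward; pixel columns grow to the right and rows downward; lengths in mm; the calibration is good to about 2 mm. A picture is of the moment at which its call begins. There is no depth.
- workorder.finish_job(): hands the job in, once; it reports no verdict.
Trained networks look in a picture, given as the dict that the camera call returned (one of the last four; its "shot" number tells which), for a name from the list of things; names that differ only in an ending like _2 or _b are one class to them, and where a whole thing is asked for, a point or a joint stands for the part that bears it (a point fixed in the world has none). Each returns a list of dicts, best first, with "conf" (0 to 1); they miss things now and then, are a little off and sometimes report something else, mostly with a low value. They report only what shows in the picture. A call takes as long as a camera call. They do not tell look-alikes from the thing itself.
- vision.cut_out(picture, target): "mask" (384x512 bool, what is visible of it) and "position" ([row, column] in pixels, amid what is visible of it).
The state is a dict: "t": time; "joints": joint angles; "joint_velocities": joint speeds; "joint_torque": joint torques, N m; "tcp_pos": TCP position; "orientation": TCP orientation; "ft_force": force on the tool from outside, world axes, zero at the start; "wrist_torque": the same for the moment, N m; "width": finger opening in mm.
Only numpy, scipy, OpenCV 4.12 (cv2) and the standard library are available. Lean on these libraries where they do the work, as an engineer would, in place of code of your own. Each camera call takes 0.05 s, during which the arm holds its last target.

## Task

With a fingertip, slide the limestone tile along the jig until its end is right up against the aluminium end stop; leave the red cam lever open while you do so. Then push the red lever round with one finger, clockwise seen from above, all the way to its stop, so that the cam clamps the tile tight against the dark wooden fence. Only push: do not lift or tip the tile, leave the tools and stones around it where they are, and let go at the end.

Things in the scene. Friction and masses are not known exactly. Their poses are not given: they have to be found in the camera images.
- jig: smooth waxed plywood clamping board fixed to the bench, its top 20 mm above the bench; it spans local x -175 to 155 mm and y -180 to 130 mm. Origin on its underside. Local +x (turned up to 0.5 rad from world x) is the direction in which the tile slides towards the end stop; local +y points to the fence.
- fence: dark wooden fence along local x on the board's +y side, 270 mm long (local x -155 to 115 mm), 25 mm thick, 22 mm high above the board; spring-backed: it gives 1 to 2 mm towards +y (about 5 N to start it, then 9 N per mm) and is otherwise fixed. Origin at the foot of the face that looks to the tile, mid-length.
- end_stop: aluminium bar across the far end, 85 mm long, 25 mm thick, 22 mm high above the board; fixed. Origin at the foot of the face that looks to the tile.
- stop_face (a point): middle of the end stop's face, half-way up (31 mm above the bench), axes as the jig's: the tile's end must come to this plane (local x of tile_end = 0).
- tile: loose off-white limestone tile with a carved rosette on top, 140 mm (local x) x 100 mm (local y) x 25 mm high, about 0.8 kg (too wide to grasp), lying on the board with its long side almost along the fence, 2 to 5 mm off it, and its +x end 22 to 50 mm short of the end stop. Origin at the centre of its underside. Sliding it takes roughly 2 to 6 N.
- tile_center (a point): centre of the tile, half-way up.
- tile_end (a point): centre of the tile's +x end face (the end that meets the end stop); the opposite end face, to be pushed, is 140 mm behind it.
- cam_lever (a joint): angle of the red lever, rad, growing clockwise seen from above: at 0 the arm points midway between the jig's +x and -y, at 1.85 (hard stop, clamped) 151 degrees clockwise from +x. Starts at 0 to 0.5. Friction holds it where it is left: no spring-back. 2 N at lever_push moves it; the cam meets the tile at 0.8 to 1.4, slides it to the fence and clamps from about 1.55 (4 to 8 N).
- lever_pivot (a point): the lever's vertical pivot axis, fixed on the jig at local (20, -29) mm, at the arm's mid height (37 mm above the bench).
- lever_push (a point): a point on the centre line of the red arm, 100 mm from the pivot, at its mid height. The arm is a straight bar from the pivot to 125 mm out, 14 mm wide, 18 mm high (28 to 46 mm above the bench, so 8 mm clear of the board). To close it push on its side that faces the end stop.
- rubbing_block: brick-red rubbing block 50 x 30 x 28 mm, loose on the jig's near right corner; leave alone. Origin at underside centre.
- dust_brush: blue hand brush, 190 x 40 x 45 mm, loose on the bench to the left; leave alone. Origin at underside centre of the bristles.
- mallet: round wooden mallet standing on its head, 90 mm dia, 205 mm tall, loose, to the left; leave alone. Origin at underside centre.
- flat_chisel: stone chisel with green sleeve, 195 mm long, 13 mm high, lying loose on the right; leave alone. Origin at underside centre.
- point_chisel: stone chisel with yellow sleeve, 185 mm long, 13 mm high, lying loose on the right; leave alone. Origin at underside centre.
- pencil_cup: blue ceramic cup, 70 mm dia, 90 mm tall, loose, on the left; leave alone. Origin at underside centre.
- offcut: limestone offcut 90 x 60 x 30 mm, loose, on the right; leave alone. Origin at underside centre.
Mind the look-alikes: they are no part of the job. Leave any orange or purple look-alike of the tile alone.

How it is judged (in metres and radians):
On the way, in this order (a step that is already met when the one before it is completed fails the run):
1. the tile's end is within 2.5 mm of the end stop while the lever is still open (below 1.0 rad) (x of tile_end in the frame of stop_face above -0.0025 m and value of joint cam_lever below 1 rad), for 0.2 s.
2. the lever is turned to its stop (above 1.70 rad) (value of joint cam_lever above 1.7 rad), for 0.2 s.
At the end, for the whole second after the job is handed in: the tile lies flat and still, its end within 2.5 mm of the end stop, pressed against the fence with more than 3 N and in line with it within 0.03 rad; the lever is within 0.15 rad of its stop (x of tile_end in the frame of stop_face above -0.0025 m and value of joint cam_lever above 1.7 rad and contact force between tile and fence above 3 N and angle between the x axis of tile and the x axis of fence, either way round below 0.03 rad and angle between tile's own z axis and vertical below 0.03 rad and linear speed of tile below 0.01 m/s); the robot touches nothing.
It fails at once if the tile is lifted (its centre more than 8 mm above where it lies) or tipped by more than 0.15 rad (height (world z) of tile_center above 0.0405 m or angle between tile's own z axis and vertical above 0.15 rad).
It fails at once if a bystander is moved by more than 20 mm (distance of any of rubbing_block, dust_brush, mallet, flat_chisel, point_chisel, pencil_cup, offcut from where it was at the start of the episode above 0.02 m).
It also fails if it takes over 54 s, if anything falls off the work surface, if the arm or the gripper's body presses on something with over 40 N, if the wrist force passes 120 N, or if a joint passes its speed limit or range.

## Working session

There is one attempt and no reset: what is moved stays moved. The work goes in short steps, Python scripts to look and compute and a tool call to move; the robot and the scene stay as the last step left them, time stands still between calls to the robot, and variables do not carry over. Pictures are saved under pics/ and viewed, and the job is handed in when it is done.

Besides the shell and the picture viewer there is one more tool, called after "Emit:" as name(argument=value, ...) on one line, values as JSON. drive_tool: Moves the arm, as the interface text tells. Its arguments: {"type":"object","properties":{"moves":{"type":"array"},"newtons":{"type":"number"}},"required":["moves"]}

```bash
mkdir -p pics; python3 - <<'E'
from cell import readout, vision
import cv2,numpy as np,pickle
o=readout.get_obs(); print(o)
for n in ("scene","top"):
    p=vision.camera(n); print(n,p['K'],p['extrinsics'],p['shot'])
    cv2.imwrite(f'pics/{n}0.png',p['frame'][:,:,::-1])
    pickle.dump(p,open(f'{n}0.pkl','wb'))
    for t in ["jig","fence","end_stop","tile","cam_lever"]:
        r=vision.cut_out(p,t)
        for k,d in enumerate(r): print(t,d['conf'],d['position'],d['mask'].sum())
        if r: np.save(f'm_{n}_{t}.npy',r[0]['mask'])
E
```

```text
{'t': 0.0, 'joints': array([ 1.23799027e+00,  4.23852774e-01,  1.63069814e+00, -1.81306469e-05,
        1.08857812e+00, -1.90634785e-02]), 'joint_velocities': array([-0.00044539, -0.0003707 ,  0.00014447, -0.00067698, -0.0010389 ,
        0.00018664]), 'joint_torque': array([ 1.02739192e-03, -5.57361424e+01, -2.81749231e+01,  1.84949927e-04,
        7.32704415e-03,  4.46465521e-06]), 'tcp_pos': array([192.81190588, 594.22185689, 403.93482691]), 'orientation': array([ 8.08891801e-01,  5.87957026e-01, -6.25286422e-04,  4.46316443e-04]), 'ft_force': array([0.24931939, 0.20202836, 0.2512411 ]), 'wrist_torque': array([-0.05009906,  0.00069711, -0.02555034]), 'width': 85.30759063492627}
scene [[357.22156809   0.         261.89666144]
 [  0.         357.22156809 192.26667513]
 [  0.           0.           1.        ]] [[ 5.77611742e-01  8.16302712e-01  3.81533633e-03 -2.33959199e+02]
 [ 6.92718445e-01 -4.87680746e-01 -5.31327249e-01 -3.44998527e+02]
 [-4.31863208e-01  3.09543812e-01 -8.47158071e-01  1.29348141e+03]
 [ 0.00000000e+00  0.00000000e+00  0.00000000e+00  1.00000000e+00]] 1
jig 0.
[... 219 characters left out ...]
54157783   0.         248.69303929]
 [  0.         422.54157783 194.89322286]
 [  0.           0.           1.        ]] [[ 7.33966968e-02 -9.97289471e-01  5.16107468e-03 -7.64319225e+01]
 [-9.75988670e-01 -7.28912971e-02 -2.05263182e-01  5.18698651e+02]
 [ 2.05083008e-01  1.00284891e-02 -9.78693205e-01  1.38670996e+03]
 [ 0.00000000e+00  0.00000000e+00  0.00000000e+00  1.00000000e+00]] 2
jig 0.89 [188.3, 212.6] 6996
fence 0.8 [199.9, 167.4] 620
fence 0.21 [220.6, 359.2] 231
end_stop 0.79 [160.8, 177.8] 193
tile 0.86 [196.7, 187.9] 1223
tile 0.86 [158.6, 310.3] 1080
tile 0.83 [246.3, 295.1] 1212
tile 0.66 [186.2, 211.2] 6838
cam_lever 0.74 [171.4, 211.9] 299
cam_lever 0.42 [141.6, 117.9] 439
```

```bash
python3 - <<'E'
import cv2
a=cv2.imread('pics/top0.png'); cv2.imwrite('pics/top0c.png',cv2.resize(a[110:280,100:300],None,fx=3.5,fy=3.5,interpolation=cv2.INTER_CUBIC))
a=cv2.imread('pics/scene0.png'); cv2.imwrite('pics/scene0c.png',cv2.resize(a,(768,576)))
E
```

```text
(no output)
```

View pics/top0.png

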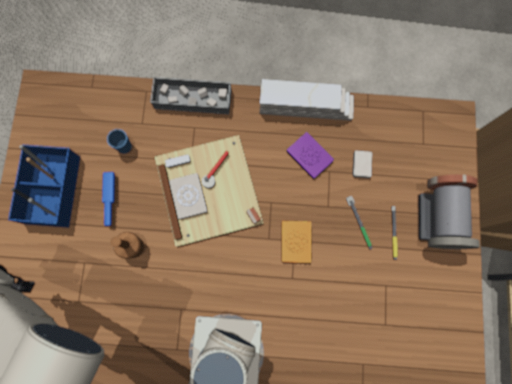

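View pics/top0c.png

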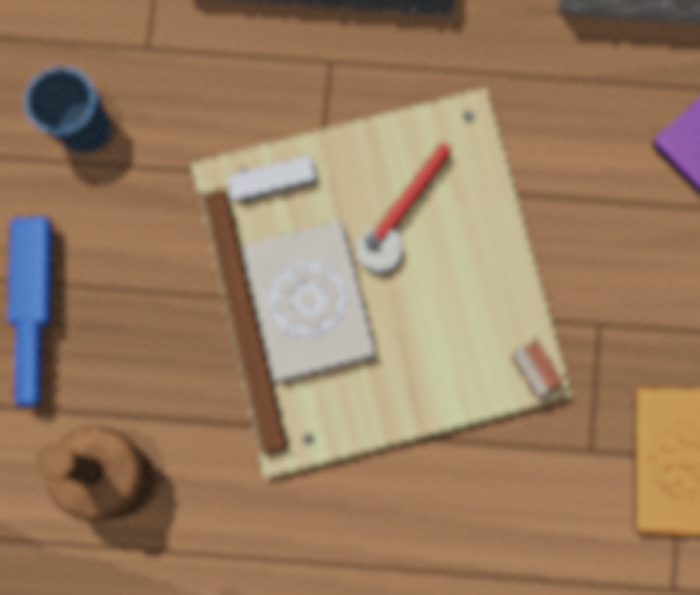

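View pics/scene0c.png

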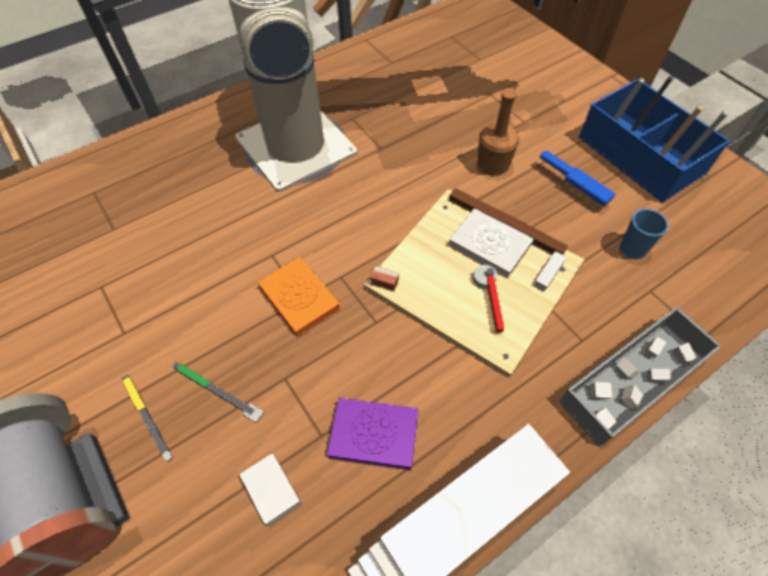

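```bash
cat > h.py <<'E'
import numpy as np,cv2
from scipy.optimize import minimize
def proj(p,X):
    X=np.asarray(X,float).reshape(-1,3); E=p['extrinsics']; c=X@E[:3,:3].T+E[:3,3]
    q=c@p['K'].T; return q[:,:2]/q[:,2:]
def box(x0,x1,y0,y1,z0,z1): return np.array([[x,y,z] for x in(x0,x1) for y in(y0,y1) for z in(z0,z1)],float)
def T(b,x,y,a):
    c,s=np.cos(a),np.sin(a); o=b.copy(); o[:,0]=x+c*b[:,0]-s*b[:,1]; o[:,1]=y+s*b[:,0]+c*b[:,1]; return o
def sil(p,b,S=4):
    # area-covered silhouette (supersampled)
    h=cv2.convexHull(((proj(p,b)+.5)*S).astype(np.float32))
    m=np.zeros((384*S,512*S),np.uint8); cv2.fillConvexPoly(m,np.round((h-.5)*16).astype(np.int32),255,shift=4)
    return cv2.resize(m,(512,384),interpolation=cv2.INTER_AREA)/255.
def fit(pics,masks,b,x0):
    def cost(v):
        c=0
        for p,m in zip(pics,masks):
            s=sil(p,T(b,v[0]*10,v[1]*10,v[2]/10)); c+=np.abs(s-m).sum()/m.sum()
        return c
    v=[x0[0]/10,x0[1]/10,x0[2]*10]
    for st in (1.0,.3):
        v=np.array(v); r=minimize(cost,v,method='Nelder-Mead',options=dict(initial_simplex=[v]+[v+st*e for e in np.eye(3)],xatol=.003,fatol=1e-4)); v=r.x
    return np.array([v[0]*10,v[1]*10,v[2]/10]),r.fun
def unproj(p,uv,z):
    E=p['extrinsics'];R=E[:3,:3];c=-R.T@E[:3,3]; d=R.T@np.linalg.inv(p['K'])@[uv[0],uv[1],1]; return c+d*(z-c[2])/d[2]
def pick(vision,p,t,uv):
    r=vision.cut_out(p,t); r=[d for d in r if np.hypot(d['position'][1]-uv[0],d['position'][0]-uv[1])<12 and d['mask'].sum()<12000]
    r.sort(key=lambda d:np.hypot(d['position'][1]-uv[0],d['position'][0]-uv[1]))
    return r[0]['mask'].astype(float) if r else None
E
cat > look.py <<'E'
from cell import readout,vision
from h import *
import pickle,sys,os
tag=sys.argv[1]; P={}
B=dict(jig=box(-175,155,-180,130,0,20),tile=box(-70,70,-50,50,20,45),fence=box(-135,135,0,25,20,42),end_stop=box(0,25,-42.5,42.5,20,42))
for n in("top","scene"):
    P[n]=vision.camera(n); cv2.imwrite(f'pics/{n}{tag}.png',P[n]['frame'][:,:,::-1])
    pickle.dump(P[n],open(f'{n}{tag}.pkl','wb'))
M={}
for t,(a,b) in dict(jig=((212,189),(316,191)),tile=((186,193),(328,160)),fence=((167,200),(338,145)),end_stop=((178,161),(366,180)),cam_lever=((212,171),(327,192))).items():
    M[t]=[pick(vision,P["top"],t,a),pick(vision,P["scene"],t,b)]
pickle.dump(M,open(f'M{tag}.pkl','wb'))
for t in B:
    for nm,idx in (("both",[0,1]),("top",[0]),("scene",[1])):
        idx=[i for i in idx if M[t][i] is not None]
        if not idx: continue
        ps=[P[("top","scene")[i]] for i in idx]; ms=[M[t][i] for i in idx]
        m=cv2.moments(ms[0]); g=unproj(ps[0],(m['m10']/m['m00'],m['m01']/m['m00']),20)
        v,f=fit(ps,ms,B[t],[g[0],g[1],.2]); print(t,nm,np.round(v,3),round(f,3))
E
python3 look.py 1
```

```text
jig both [5.40691e+02 1.36157e+02 3.36000e-01] 0.514
jig top [5.44796e+02 1.34423e+02 3.42000e-01] 0.266
jig scene [5.39152e+02 1.36336e+02 3.39000e-01] 0.231
tile both [5.08538e+02 1.71313e+02 3.42000e-01] 0.118
tile top [5.10479e+02 1.71584e+02 3.42000e-01] 0.038
tile scene [5.05644e+02 1.71319e+02 3.38000e-01] 0.053
fence both [4.89742e+02 2.22324e+02 3.37000e-01] 0.609
fence top [4.92611e+02 2.23000e+02 3.35000e-01] 0.154
fence scene [4.86968e+02 2.22858e+02 3.40000e-01] 0.45
end_stop both [6.18341e+02 2.16758e+02 3.51000e-01] 0.502
end_stop top [6.20474e+02 2.16878e+02 3.44000e-01] 0.181
end_stop scene [6.15909e+02 2.17778e+02 3.74000e-01] 0.235
```

```bash
python3 - <<'E'
from cell import vision
from h import *
import pickle
J=np.array([540.7,136.2]);a=.34;u=np.array([np.cos(a),np.sin(a)]);w=np.array([-u[1],u[0]])
L=lambda x:(round((x-J)@u,1),round((x-J)@w,1))
for t in("mallet","rubbing_block","cam_lever"):
  for n in("top","scene"):
    p=pickle.load(open(n+'1.pkl','rb'))
    for d in vision.cut_out(p,t)[:2]:
        g=unproj(p,d['position'][::-1],dict(mallet=40,rubbing_block=40,cam_lever=37)[t])[:2]; print(t,n,d['conf'],d['position'],d['mask'].sum(),g.round(),L(g))
        if t=='cam_lever':
            ys,xs=np.nonzero(d['mask']); 
            P=np.array([unproj(p,(x,y),44)[:2] for x,y in zip(xs,ys)]); Q=np.c_[(P-J)@u,(P-J)@w]
            ll=cv2.fitLine(Q.astype(np.float32),cv2.DIST_L2,0,.01,.01).ravel(); print('  line deg',np.degrees(np.arctan2(ll[1],ll[0])),Q.min(0),Q.max(0))
# tile & jig in local, drawn
for n in("top","scene"):
    p=pickle.load(open(n+'1.pkl','rb')); im=cv2.resize(p['frame'][:,:,::-1],None,fx=4,fy=4,interpolation=cv2.INTER_CUBIC)
    for b,v,z in((box(-175,155,-180,130,20,20),(540.7,136.2,.34),0),(box(-70,70,-50,50,45,45),(508.5,171.3,.34),0),(box(0,125,-7,7,46,46),None,0)):
        if v is None: q=J+20*u-29*w; v=(q[0],q[1],.34-np.pi/4)
        c=T(b,*v); h=proj(p,c[[0,2,6,4]] if b[0,2]==b[1,2] else c)
        cv2.polylines(im,[np.round((cv2.convexHull(proj(p,c).astype(np.float32))+.5)*4).astype(int)],True,(255,0,255),1)
    x0,y0=((130,110) if n=="top" else (230,110)); cv2.imwrite(f'pics/ov_{n}.png',im[y0*4:y0*4+150*4,x0*4:x0*4+800])
E
```

```text
mallet top 0.85 [246.1, 130.0] 723 [321. 346.] (np.float64(-136.8), np.float64(271.3))
mallet top 0.62 [197.6, 189.2] 1177 [501. 165.] (np.float64(-27.5), np.float64(40.8))
mallet scene 0.84 [98.5, 333.1] 968 [317. 364.] (np.float64(-135.1), np.float64(289.4))
rubbing_block top 0.59 [197.2, 168.7] 597 [497. 236.] (np.float64(-7.7), np.float64(108.4))
rubbing_block top 0.49 [163.8, 361.5] 484 [ 666. -424.] (np.float64(-68.3), np.float64(-569.6))
rubbing_block scene 0.67 [185.8, 254.0] 231 [456. -65.] (np.float64(-146.7), np.float64(-161.0))
cam_lever top 0.64 [172.9, 211.2] 279 [595.  98.] (np.float64(38.5), np.float64(-53.7))
  line deg -45.37861 [ -10.10444155 -128.30592918] [100.84672498 -14.28527498]
cam_lever top 0.23 [216.2, 250.1] 140 [453. -48.] (np.float64(-144.4), np.float64(-144.3))
  line deg 17.748407 [-168.04627345 -173.28412855] [-115.59299242 -133.35888791]
cam_lever scene 0.89 [188.9, 324.9] 326 [582.  99.] (np.float64(26.9), np.float64(-48.5))
  line deg -44.869015 [  -6.77539927 -129.94807875] [ 97.81443354 -19.30619738]
```

View pics/ov_top.png

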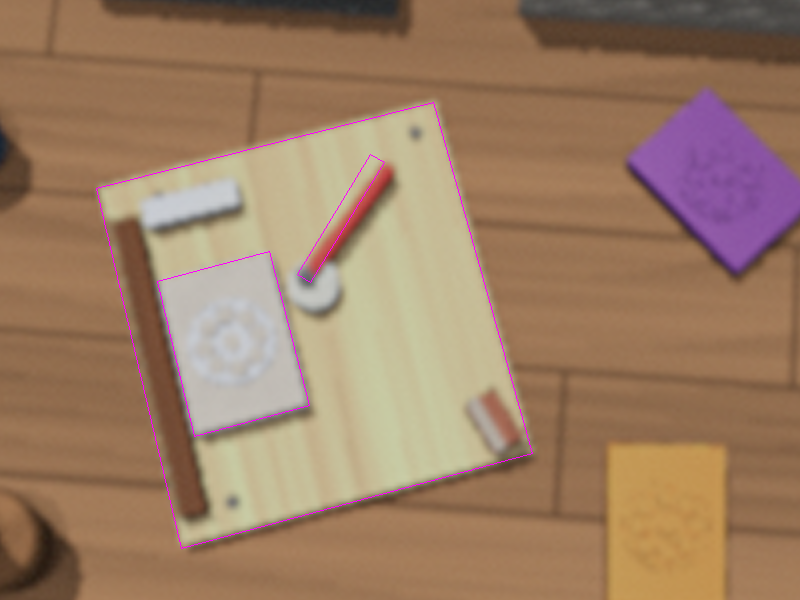

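View pics/ov_scene.png

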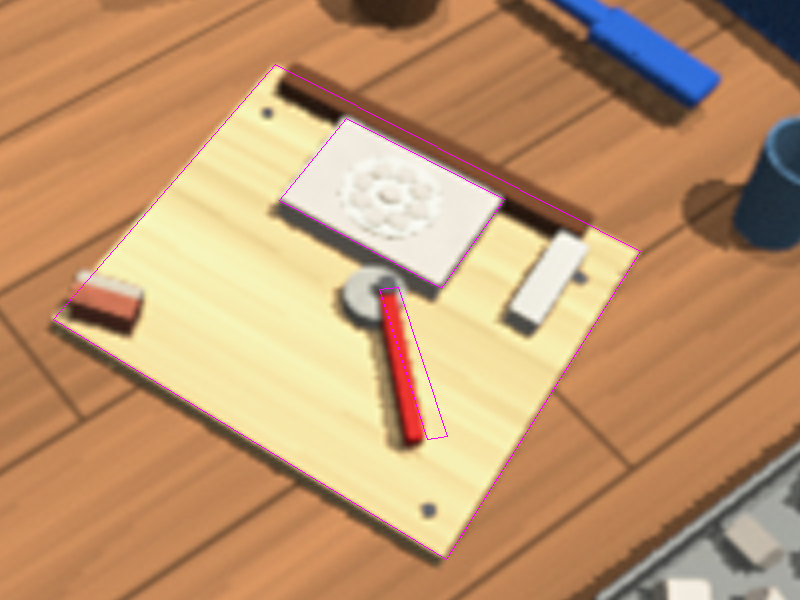

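Emit:
drive_tool(moves=[[0, [0, 0, 40], 0], [0, [21.5, -45.8, 0], -5.25], [0, [21.5, -45.8, 0], -5.25], [0, [21.5, -45.8, 0], -5.25], [0, [21.5, -45.8, 0], -5.25], [0, [21.5, -45.8, 0], -5.25], [0, [21.5, -45.8, 0], -5.25], [0, [21.5, -45.8, 0], -5.25], [0, [21.5, -45.8, 0], -5.25], [0, [21.5, -45.8, 0], -5.25], [0, [21.5, -45.8, 0], -5.25], [0, [0, 0, -40], 0]], newtons=40)

```text
t: 3.0
tcp_pos: [410.3, 134.3, 406.8]
orientation: [0.986, 0.167, 0.004, -0.0]
ft_force: [-0.1, 0.3, -0.8]
width: 0.2
```

Emit:
drive_tool(moves=[[0, [0, 0, -50], 0], [0, [0, 0, -50], 0], [0, [0, 0, -50], 0], [0, [0, 0, -20], 0], [0, [0, 0, -15], 0], [0, [0, 0, 0], 0], [0, [0, 0, 0], 0]])

```text
t: 3.88
tcp_pos: [408.3, 136.6, 220.5]
orientation: [0.986, 0.17, 0.001, -0.0]
ft_force: [0.2, 0.5, 1.3]
width: -0.3
```

```bash
cat > see.py <<'E'
from cell import readout,vision
from h import *
import sys
o=readout.get_obs(); q=o['orientation']; print(o['t'],o['tcp_pos'].round(1),'yaw',np.degrees(2*np.arctan2(q[1],q[0])).round(2),o['ft_force'].round(2),o['width'].round(1))
J=np.array([540.7,136.2]);a=.34;u=np.array([np.cos(a),np.sin(a)]);w=np.array([-u[1],u[0]])
d=o['tcp_pos'][:2]-J; print('local',(d@u).round(1),(d@w).round(1))
t=sys.argv[1]
P=[vision.camera(n) for n in("top","scene")]
ims=[]
for p,(x,y) in zip(P,((120,110),(230,70))):
    cv2.circle(p['frame'],(0,0),0,(0,0,0)); ims.append(cv2.resize(p['frame'][y:y+150,x:x+200,::-1],None,fx=2,fy=2,interpolation=cv2.INTER_CUBIC) if 0 else cv2.resize(p['frame'][y:y+150,x:x+200,::-1],(400,300),interpolation=cv2.INTER_CUBIC))
cv2.imwrite(f'pics/see{t}.png',cv2.resize(np.hstack(ims),(800,300)))
E
python3 see.py 2
```

```text
Traceback (most recent call last):
  File "see.py", line 4, in <module>
    o=readout.get_obs(); q=o['orientation']; print(o['t'],o['tcp_pos'].round(1),'yaw',np.degrees(2*np.arctan2(q[1],q[0])).round(2),o['ft_force'].round(2),o['width'].round(1))
                                                                                                                                                          ^^^^^^^^^^^^^^^^
AttributeError: 'float' object has no attribute 'round'
```

```bash
sed -i "s/o\['width'\].round(1)/o['width']/" see.py; python3 see.py 2
```

```text
3.875 [408.3 136.6 220.5] yaw 19.52 [0.22 0.51 1.31] -0.2977060459528285
local -124.6 44.5
```

View pics/see2.png

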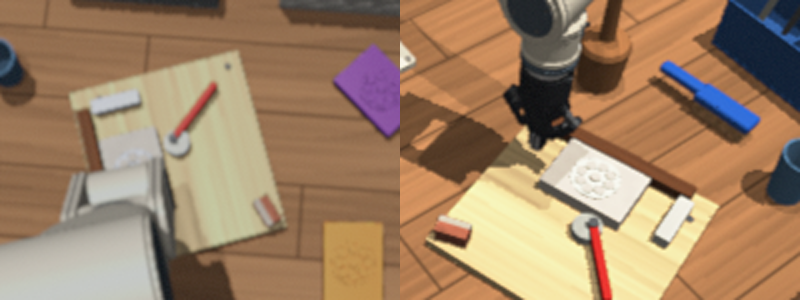

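Emit:
drive_tool(moves=[[0, [0, 0, -8], 0], [0, [0, 0, -8], 0], [0, [0, 0, 0], 0], [0, [0, 0, 0], 0]])

```text
t: 4.47
tcp_pos: [407.8, 136.4, 203.5]
orientation: [0.986, 0.17, -0.0, 0.0]
ft_force: [1.1, -0.4, 0.0]
width: 0.0
```

```bash
sed -i "s/y:y+150,x:x+200,::-1\],(400,300)/y+20:y+140,x+20:x+140,::-1],(400,400)/; s/(800,300)/(800,400)/" see.py; python3 see.py 3
```

```text
4.475 [407.8 136.4 203.5] yaw 19.52 [ 1.06 -0.39  0.04] 0.016853899677017888
local -125.2 44.5
```

View pics/see3.png

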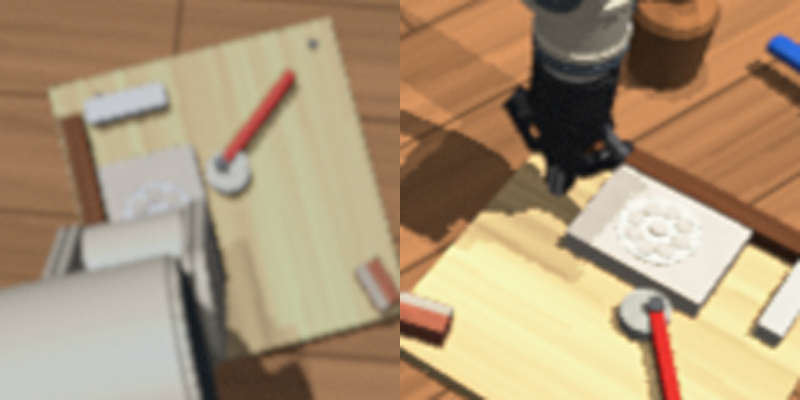

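Emit:
drive_tool(moves=[[0, [5.66, 2.0, 0], 0], [0, [5.66, 2.0, 0], 0], [0, [3.77, 1.33, 0], 0], [0, [3.77, 1.33, 0], 0], [0, [3.77, 1.33, 0], 0], [0, [3.77, 1.33, 0], 0], [0, [3.77, 1.33, 0], 0], [0, [3.77, 1.33, 0], 0]])

```text
t: 5.58
tcp_pos: [441.9, 148.5, 203.6]
orientation: [0.986, 0.17, -0.0, 0.0]
ft_force: [-2.7, -2.4, -2.4]
width: -0.1
```

Emit:
drive_tool(moves=[[0, [3.77, 1.33, 0], 0], [0, [3.77, 1.33, 0], 0], [0, [3.77, 1.33, 0], 0], [0, [3.77, 1.33, 0], 0], [0, [3.77, 1.33, 0], 0]])

```text
t: 6.2
tcp_pos: [460.9, 155.2, 203.7]
orientation: [0.986, 0.17, -0.0, 0.0]
ft_force: [-2.8, -1.8, -1.0]
width: 0.1
```

```bash
python3 see.py 4
```

```text
6.2 [460.9 155.2 203.7] yaw 19.52 [-2.81 -1.76 -0.95] 0.12349728492478913
local -68.9 44.5
```

View pics/see4.png

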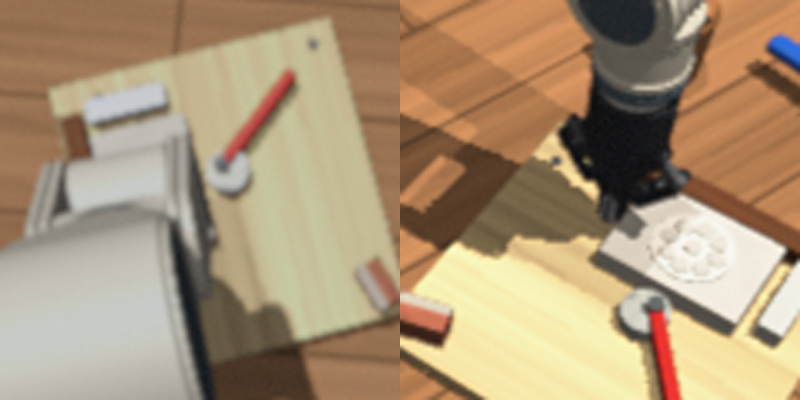

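Emit:
drive_tool(moves=[[0, [2.83, 1.0, 0], 0], [0, [2.83, 1.0, 0], 0], [0, [1.89, 0.67, 0], 0], [0, [1.89, 0.67, 0], 0]])

```text
t: 6.8
tcp_pos: [470.2, 158.5, 203.8]
orientation: [0.986, 0.17, -0.0, 0.0]
ft_force: [-3.7, -1.9, 2.4]
width: 0.1
```

Emit:
drive_tool(moves=[[0, [0.94, 0.33, 0], 0], [0, [0.94, 0.33, 0], 0], [0, [0.94, 0.33, 0], 0]])

```text
t: 7.18
tcp_pos: [472.9, 159.5, 203.7]
orientation: [0.986, 0.17, -0.0, 0.0]
ft_force: [-3.6, -2.3, 2.4]
width: -0.2
```

Emit:
drive_tool(moves=[[0, [0.94, 0.33, 0], 0], [0, [0.94, 0.33, 0], 0], [0, [0.94, 0.33, 0], 0]])

```text
t: 7.55
tcp_pos: [475.4, 160.3, 203.6]
orientation: [0.986, 0.17, -0.001, 0.0]
ft_force: [-6.9, -2.7, 4.7]
width: -0.2
```

Emit:
drive_tool(moves=[[0, [0.94, 0.33, 0], 0], [0, [0.94, 0.33, 0], 0], [0, [0, 0, 0], 0]])

```text
t: 7.92
tcp_pos: [476.1, 160.6, 203.3]
orientation: [0.986, 0.17, -0.003, 0.0]
ft_force: [-9.5, -3.2, 5.8]
width: 0.1
```

```bash
python3 see.py 5
```

```text
7.925 [476.1 160.6 203.3] yaw 19.52 [-9.51 -3.23  5.76] 0.10458547416284417
local -52.8 44.5
```

View pics/see5.png

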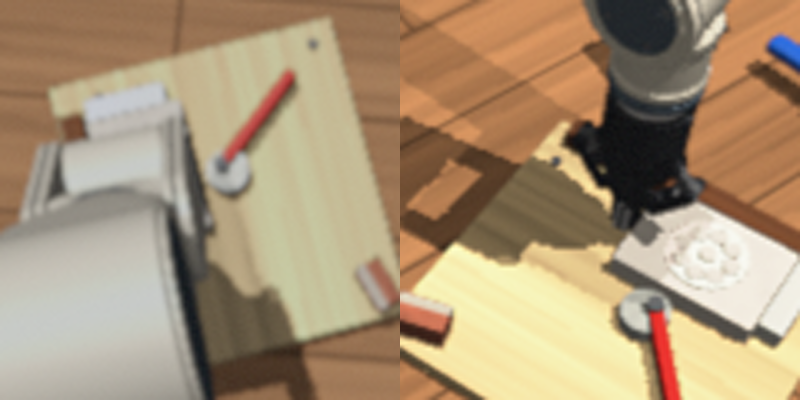

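Emit:
drive_tool(moves=[[0, [0.94, 0.33, 0], 0], [0, [0.94, 0.33, 0], 0], [0, [0.94, 0.33, 0], 0], [0, [0, 0, 0], 0], [0, [0, 0, 0], 0]])

```text
t: 8.65
tcp_pos: [477.0, 161.0, 202.9]
orientation: [0.986, 0.17, -0.005, 0.001]
ft_force: [-15.4, -6.7, 10.3]
width: 0.1
```

```bash
python3 - <<'E'
from cell import readout
o=readout.get_obs();print(o['tcp_pos'],o['ft_force'])
E
```

```text
[477.0382652  160.9648322  202.87477274] [-15.41436991  -6.68829084  10.34219862]
```

Emit:
drive_tool(moves=[[0, [-4.7, -1.67, 0], 0], [0, [-9.4, -3.3, 0], 0], [0, [-18.9, -6.7, 0], 0], [0, [-18.9, -6.7, 0], 0], [0, [0, 0, 50], 0], [0, [0, 0, 60], 0], [0, [-20, -40, 30], 0], [0, [-20, -55, 0], 0], [0, [-20, -55, 0], 0], [0, [0, -40, 0], 0], [0, [0, 0, 0], 0]])

```text
t: 10.02
tcp_pos: [368.8, -48.3, 344.3]
orientation: [0.986, 0.167, 0.001, 0.001]
ft_force: [-0.2, -0.0, -0.6]
width: -0.0
```

```bash
sed -i 's/tile=((186,193),(328,160))/tile=((183,183),(343,168))/' look.py; python3 look.py 6 | grep -v jig; python3 see.py 6
```

```text
tile both [5.56980e+02 1.88806e+02 3.48000e-01] 0.039
tile top [5.56980e+02 1.88806e+02 3.48000e-01] 0.039
fence both [4.88992e+02 2.22166e+02 3.41000e-01] 0.453
fence top [4.91967e+02 2.22948e+02 3.39000e-01] 0.069
fence scene [4.85974e+02 2.25225e+02 3.72000e-01] 0.341
end_stop both [6.18544e+02 2.17200e+02 3.68000e-01] 0.667
end_stop top [6.23641e+02 2.17581e+02 4.33000e-01] 0.37
end_stop scene [6.16194e+02 2.18259e+02 3.57000e-01] 0.14
10.625 [368.6 -46.  343.7] yaw 19.56 [0.2  0.01 0.73] 0.3121016896999007
local -223.0 -114.4
```

View pics/see6.png

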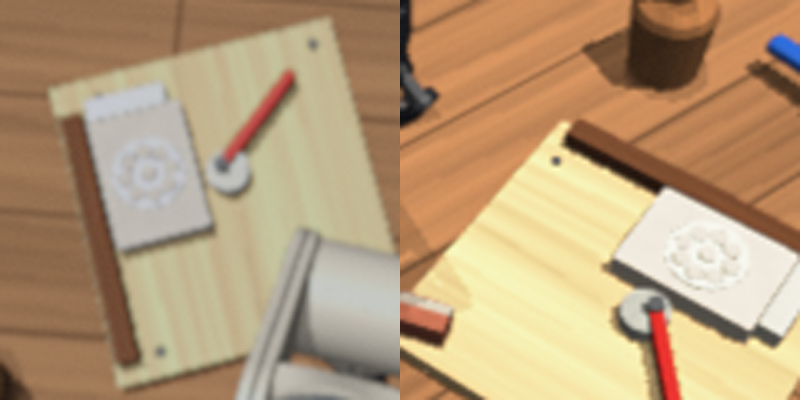

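```bash
cat > lev.py <<'E'
from h import *
import pickle,sys
J=np.array([540.7,136.2]);a=.34;u=np.array([np.cos(a),np.sin(a)]);w=np.array([-u[1],u[0]])
pv=J+20*u-29*w
for n in("top","scene"):
    p=pickle.load(open(n+sys.argv[1]+'.pkl','rb')); f=p['frame'].astype(int)
    m=(f[...,0]>130)&(f[...,1]<70)&(f[...,2]<70)
    ys,xs=np.nonzero(m); P=np.array([unproj(p,(x,y),44)[:2] for x,y in zip(xs,ys)]); P=P[np.linalg.norm(P-pv,axis=1)<140]
    Q=np.c_[(P-J)@u,(P-J)@w]; l=cv2.fitLine(Q.astype(np.float32),cv2.DIST_HUBER,0,.01,.01).ravel()
    c=Q.mean(0); k=c-[20,-29]; d=l[:2]*np.sign(l[:2]@k); print(n,len(Q),'line ang',np.degrees(np.arctan2(d[1],d[0])),'from pivot',np.degrees(np.arctan2(k[1],k[0])),'lever',-np.arctan2(k[1],k[0])-np.pi/4, 'maxr',np.linalg.norm(Q-[20,-29],axis=1).max())
E
python3 lev.py 6
```

```text
top 32 line ang -50.651395978962995 from pivot -55.28629934733654 lever 0.1795297914567664 maxr 117.05264238083251
scene 140 line ang -50.75080655404376 from pivot -52.905515439924265 lever 0.1379772734939264 maxr 122.8441655955258
```

```bash
cat > arc.py <<'E'
import numpy as np
J=np.array([540.7,136.2]);a=.34;u=np.array([np.cos(a),np.sin(a)]);w=np.array([-u[1],u[0]])
def pos(phi,s,r=100):
    f=np.radians(phi); l=np.array([20,-29])+r*np.array([np.cos(f),np.sin(f)])+s*np.array([-np.sin(f),np.cos(f)]); return J+l[0]*u+l[1]*w
if __name__=="__main__":
    s0=pos(-53,36); print('start',s0.round(1),'yaw',37+np.degrees(a))
    p=s0; 
    for phi,s in [(-53,24)]+[(f,19) for f in range(-57,-156,-4)]:
        q=pos(phi,s); print(phi,(q-p).round(1),'->',q.round(1)); p=q
E
python3 arc.py
```

```text
start [672.5  90.3] yaw 56.48056503444799
-53 [ -6.6 -10. ] -> [665.8  80.3]
-57 [ -5.7 -10.6] -> [660.1  69.7]
-61 [-3.4 -6.2] -> [656.7  63.5]
-65 [-3.8 -6. ] -> [652.8  57.5]
-69 [-4.3 -5.7] -> [648.6  51.8]
-73 [-4.6 -5.4] -> [644.   46.4]
-77 [-5. -5.] -> [639.   41.4]
-81 [-5.3 -4.7] -> [633.6  36.7]
-85 [-5.7 -4.3] -> [628.   32.4]
-89 [-5.9 -3.9] -> [622.   28.5]
-93 [-6.2 -3.5] -> [615.8  25. ]
-97 [-6.4 -3. ] -> [609.4  22. ]
-101 [-6.6 -2.6] -> [602.8  19.4]
-105 [-6.8 -2.1] -> [596.   17.3]
-109 [-6.9 -1.6] -> [589.1  15.7]
-113 [-7.  -1.1] -> [582.1  14.6]
-117 [-7.1 -0.6] -> [575.   13.9]
-121 [-7.1 -0.2] -> [567.9  13.7]
-125 [-7.1  0.3] -> [560.8  14.1]
-129 [-7.1  0.8] -> [553.7  14.9]
-133 [-7.   1.3] -> [546.7  16.3]
-137 [-6.9  1.8] -> [539.9  18.1]
-141 [-6.7  2.3] -> [533.1  20.4]
-145 [-6.6  2.7] -> [526.6  23.1]
-149 [-6.3  3.2] -> [520.2  26.3]
-153 [-6.1  3.6] -> [514.1  29.9]
```

Emit:
drive_tool(moves=[[0, [38, 17.04, 0], 4.62], [0, [38, 17.04, 0], 4.62], [0, [38, 17.04, 0], 4.62], [0, [38, 17.04, 0], 4.62], [0, [38, 17.04, 0], 4.62], [0, [38, 17.04, 0], 4.62], [0, [38, 17.04, 0], 4.62], [0, [38, 17.04, 0], 4.62], [0, [0, 0, 0], 0], [0, [0, 0, -40], 0], [0, [0, 0, -40], 0], [0, [0, 0, 0], 0]])

```text
t: 12.22
tcp_pos: [670.3, 89.5, 260.3]
orientation: [0.881, 0.473, -0.004, -0.001]
ft_force: [0.8, -0.5, 0.1]
width: 0.1
```

```bash
python3 see.py 7
```

```text
12.225 [670.3  89.5 260.3] yaw 56.44 [ 0.85 -0.54  0.15] 0.0688559850408359
local 106.6 -87.3
```

View pics/see7.png

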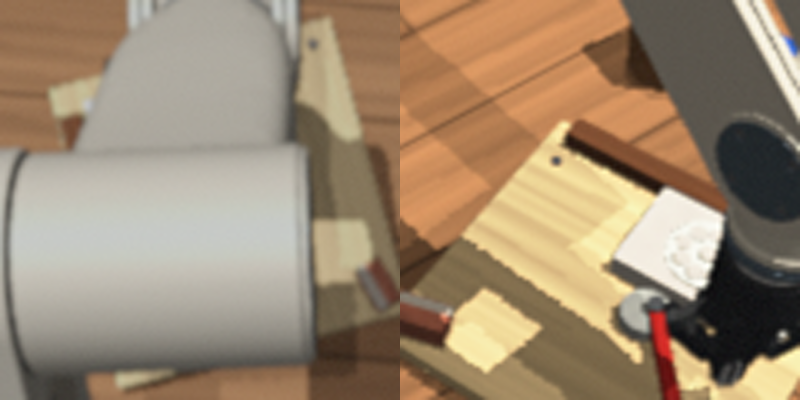

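Emit:
drive_tool(moves=[[0, [0, 0, -30], 0], [0, [0, 0, -18], 0], [0, [0, 0, -10], 0], [0, [0, 0, 0], 0], [0, [0, 0, 0], 0]])

```text
t: 12.95
tcp_pos: [673.0, 90.1, 206.6]
orientation: [0.881, 0.473, 0.001, 0.0]
ft_force: [0.4, 0.1, -0.7]
width: -0.1
```

```bash
python3 see.py 8
```

```text
12.95 [673.   90.1 206.6] yaw 56.48 [ 0.39  0.11 -0.71] -0.14677046893229817
local 109.3 -87.6
```

View pics/see8.png

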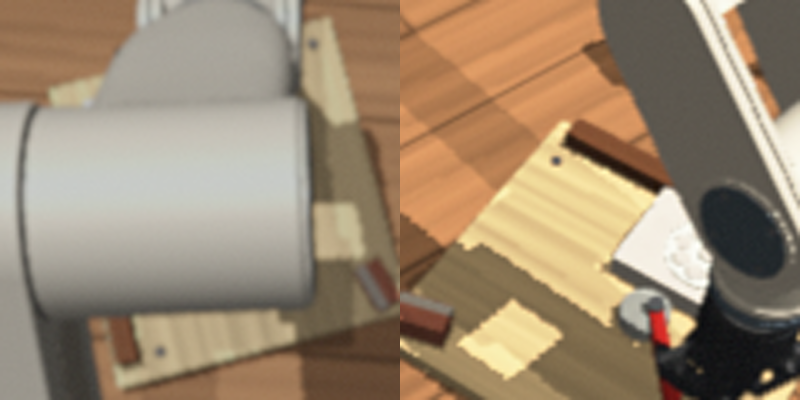

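Emit:
drive_tool(moves=[[0, [-6.6, -10.0, -3], 0], [0, [-5.7, -10.6, 0], -4], [0, [-3.4, -6.2, 0], -4], [0, [-3.8, -6.0, 0], -4], [0, [-4.3, -5.7, 0], -4], [0, [-4.6, -5.4, 0], -4], [0, [-5.0, -5.0, 0], -4]])

```text
t: 13.92
tcp_pos: [638.9, 40.6, 202.9]
orientation: [0.96, 0.278, 0.001, -0.0]
ft_force: [0.9, 1.5, -0.5]
width: -0.5
```

Emit:
drive_tool(moves=[[0, [-5.3, -4.7, 0], -4], [0, [-5.7, -4.3, 0], -4], [0, [-5.9, -3.9, 0], -4], [0, [-6.2, -3.5, 0], -4], [0, [-6.4, -3.0, 0], -4]])

```text
t: 14.55
tcp_pos: [609.5, 21.2, 202.9]
orientation: [0.994, 0.107, 0.001, -0.0]
ft_force: [1.0, 1.3, -0.9]
width: 0.2
```

```bash
python3 see.py 9
```

```text
14.55 [609.5  21.2 202.9] yaw 12.32 [ 0.95  1.26 -0.9 ] 0.22019446372807075
local 26.5 -131.3
```

View pics/see9.png

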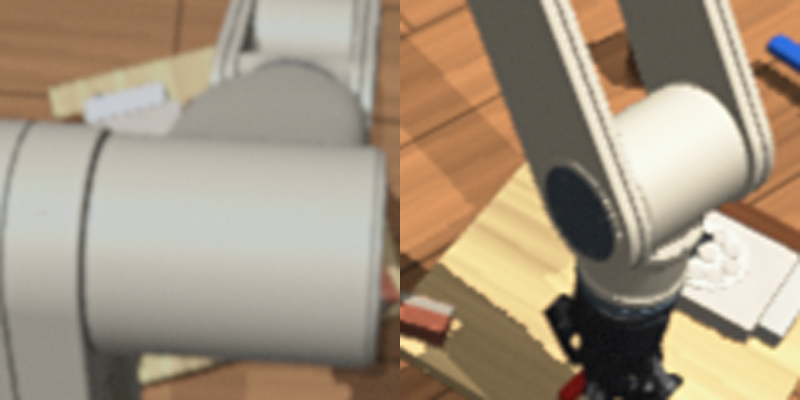

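Emit:
drive_tool(moves=[[0, [-6.6, -2.6, 0], -4], [0, [-6.8, -2.1, 0], -4], [0, [-6.9, -1.6, 0], -4], [0, [-7.0, -1.1, 0], -4], [0, [-7.1, -0.6, 0], -4]])

```text
t: 15.28
tcp_pos: [575.7, 13.1, 203.1]
orientation: [0.998, -0.066, 0.001, 0.0]
ft_force: [2.6, -2.7, -1.2]
width: -0.1
```

Emit:
drive_tool(moves=[[0, [-7.1, -0.2, 0], -4], [0, [-7.1, 0.3, 0], -4], [0, [-7.1, 0.8, 0], -4], [0, [-7.0, 1.3, 0], -4]])

```text
t: 15.78
tcp_pos: [547.3, 15.2, 203.0]
orientation: [0.979, -0.204, 0.001, 0.0]
ft_force: [2.8, -3.1, -0.7]
width: -0.1
```

Emit:
drive_tool(moves=[[0, [-6.9, 1.8, 0], -4], [0, [-6.7, 2.3, 0], -4], [0, [-6.6, 2.7, 0], -4]])

```text
t: 16.15
tcp_pos: [527.2, 21.8, 203.0]
orientation: [0.952, -0.305, 0.001, 0.0]
ft_force: [1.5, -6.9, -1.1]
width: 0.2
```

Emit:
drive_tool(moves=[[0, [-3.2, 1.6, 0], -2], [0, [-3.1, 1.6, 0], -2], [0, [0, 0, 0], 0]])

```text
t: 16.52
tcp_pos: [520.6, 25.1, 203.0]
orientation: [0.941, -0.337, 0.001, 0.0]
ft_force: [0.7, -5.3, 0.6]
width: 0.3
```

Emit:
drive_tool(moves=[[0, [-1.5, 0.9, 0], -1], [0, [-1.5, 0.9, 0], -1], [0, [0, 0, 0], 0]])

```text
t: 16.9
tcp_pos: [517.8, 26.7, 203.0]
orientation: [0.935, -0.353, 0.001, 0.0]
ft_force: [1.1, -7.4, 0.2]
width: -0.1
```

Emit:
drive_tool(moves=[[0, [-1.5, 0.9, 0], -1], [0, [-1.5, 0.9, 0], -1], [0, [0, 0, 0], 0]])

```text
t: 17.27
tcp_pos: [516.1, 27.5, 203.2]
orientation: [0.929, -0.369, 0.003, 0.0]
ft_force: [6.1, -17.6, -4.6]
width: -0.2
```

```bash
python3 see.py 10
```

```text
17.275 [516.1  27.5 203.2] yaw -43.34 [  6.1  -17.64  -4.59] -0.21299976449786842
local -59.5 -94.3
```

View pics/see10.png

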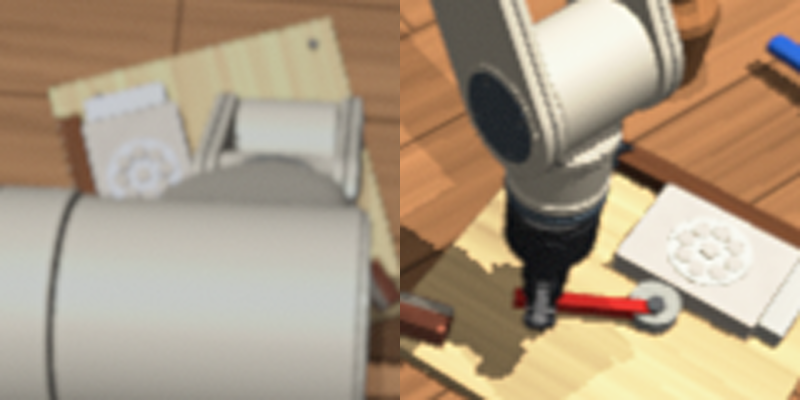

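Emit:
drive_tool(moves=[[0, [-0.7, 0.4, 0], 0], [0, [0, 0, 0], 0], [0, [5.5, -3.2, 0], 0], [0, [10, -6, 0], 0], [0, [15, -9, 0], 0], [0, [0, 0, 30], 0], [0, [0, 0, 50], 0], [0, [-10, -40, 50], 0], [0, [-40, -45, 0], 0], [0, [-40, -45, 0], 0], [0, [-40, -45, 0], 0], [0, [0, 0, 0], 0]])

```text
t: 18.88
tcp_pos: [412.7, -164.4, 331.1]
orientation: [0.928, -0.373, -0.0, 0.0]
ft_force: [0.5, 0.4, -0.9]
width: 0.1
```

```bash
sed -i 's/(327,192)/(310,195)/' look.py; python3 look.py 11|grep -v jig; python3 see.py 11; python3 lev.py 11
```

```text
tile both [5.51955e+02 1.92862e+02 3.21000e-01] 0.136
tile top [5.54921e+02 1.94033e+02 3.35000e-01] 0.039
tile scene [5.49675e+02 1.92180e+02 3.24000e-01] 0.057
fence both [4.91643e+02 2.24573e+02 3.42000e-01] 0.114
fence top [4.91643e+02 2.24573e+02 3.42000e-01] 0.114
end_stop both [6.18695e+02 2.18433e+02 2.91000e-01] 0.808
end_stop top [6.24373e+02 2.21655e+02 3.27000e-01] 0.501
end_stop scene [6.15790e+02 2.17378e+02 3.32000e-01] 0.086
19.475 [ 414.8 -161.5  330.9] yaw -43.46 [ 0.46  0.37 -0.06] -0.04681246162323466
local -217.9 -238.7
top 4 line ang -150.03929594226764 from pivot -151.86348731291696 lever 1.8651197037735887 maxr 124.82798439143426
scene 123 line ang -150.93322454523116 from pivot -150.1727763650304 lever 1.8356112310334538 maxr 122.28138278164157
```

View pics/see11.png

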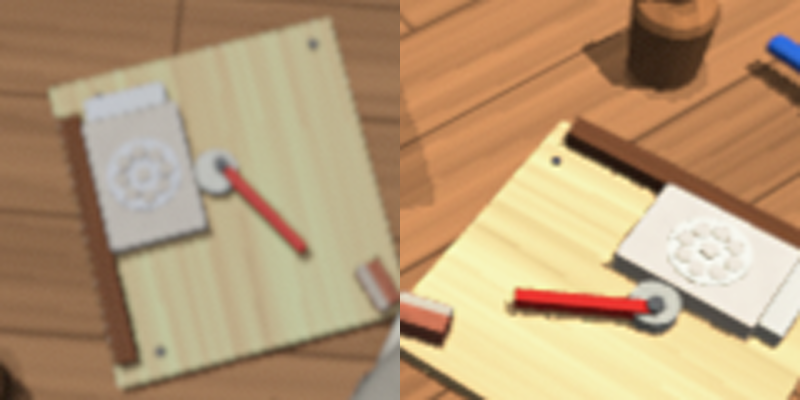

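```bash
python3 - <<'E'
import cv2,numpy as np
a=cv2.imread('pics/top11.png')[125:195,140:205]; b=cv2.imread('pics/scene11.png')[140:210,320:385]
cv2.imwrite('pics/z11.png',np.hstack([cv2.resize(x,(400,430),interpolation=cv2.INTER_CUBIC) for x in(a,b)]))
E
```

```text
(no output)
```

View pics/z11.png

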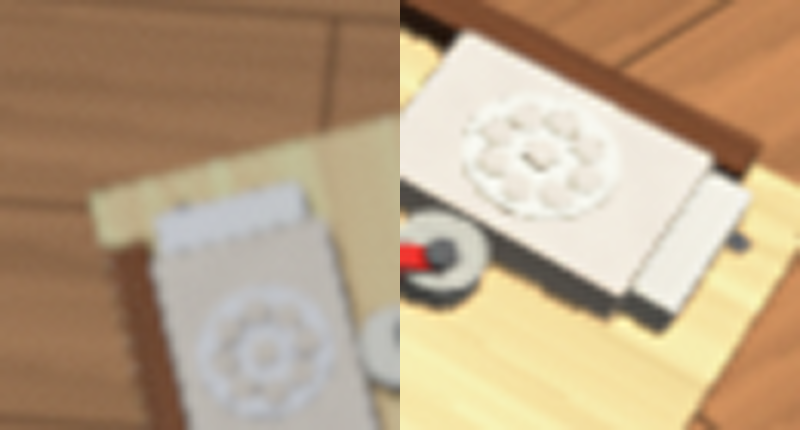

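The tile sits flush with the stop and the fence, the cam touches it, and the lever is at its stop.

```bash
python3 -c "
from cell import workorder
print(workorder.finish_job())"
```

```text
the job is handed in; nothing more can be done
None
```

I pushed the tile about 50 mm with the shut fingertips until it met the end stop; the force at the fingers rose to about 17 N there. I then pushed the red lever clockwise to its stop, where the force rose to about 18 N. The arm backed off and I handed the job in at about 19.5 s, with the gripper clear of everything. No verdict is reported.

My last checks, all from pictures taken before handing in:
- **Lever:** 1.84 to 1.87 rad in the two cameras, so at its stop of 1.85.
- **Tile against the end stop:** it moved only about 0.2 mm along the jig while being clamped. The zoomed picture shows an even, thin line between the two, which I take to be the height step rather than a gap.
- **Tile in line with the fence:** it is off by about 0.007 rad in the top camera, and no gap shows between tile and fence. The scene camera and the two-camera fit put the tile at about 0.32 rad, with only the top-camera fence angle (0.342) to compare. That would be 0.02 rad off, still inside the 0.03 limit.
- **Fence pressure:** I could not measure the clamping force on the fence. I infer it from the lever being at its stop and the tile having moved about 5 mm to the fence.
- **Bystanders:** the mallet, brush and rubbing block looked unmoved in the pictures. I did not measure the other tools and stones, but the arm never came down near them.

The two cameras disagreed by about 5 mm in world x throughout, and the end-stop fits were poor once the tile lay against it. I therefore relied on contact force and relative movement rather than absolute positions.

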